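# Tare the balance that carries the dish

## Robot

A 7-joint arm with a two-finger parallel gripper is mounted at the origin on a cart in front of the work surface, level with it; the furniture and walls round the work are solid. World frame = base frame: x ahead of the robot, y to its left, z up, the work surface at z = 0. Lengths are in mm, angles in rad, forces in N, time in s.
With the tool pointing down it reaches from about 425 to 825 mm from the base axis. Payload 3.6 kg.
Tool frame: the origin (TCP) lies midway between the tips of the shut fingers; the grasp point (between the pads) lies 19 mm behind it (r.hold_point_z is the z of the grasp point in the tool frame, in mm); z points along the fingers, y is the line along which they close (so a half turn about z gives the same grasp; the last joint's range is limited). The gripper opens to 93 mm and grips with 3 to 60 N. Pads are 15 mm wide; open, the fingers measure 128 mm over their backs; the gripper's body (75 mm by 188 mm) begins 65 mm behind the grasp point.
Start: joints at [1.302, 0.615, -0.013, 1.423, 0.008, 1.103, -0.04], TCP at [156.288, -630.901, 218.64] pointing down, gripper open.
Joint ranges: [-3.12, 3.12], [-0.3, 2.06], [-1.34, 1.32], [0.26, 2.42], [-1.36, 4.5], [0.01, 1.98], [-2.84, 2.84]. Speed limits (rad/s): [2.79, 2.79, 3.14, 3.14, 3.14, 3.14, 3.14].

## Interface

Orientations are given as a unit quaternion [x, y, z, w].
In Python, from cell import r gives the robot as it stands.
- The arm moves only by the tool nudge_tcp, called after ">>>" in YAML: its name, and indented under it one key for each argument. Schema: {"type":"object","properties":{"ticks":{"type":"array","items":{"type":"array","items":{"type":"number"},"minItems":4,"maxItems":4},"minItems":1,"maxItems":8},"aperture":{"type":"number"},"force":{"type":"number"},"only":{"type":"string"},"quiet":{"type":"boolean"},"lines":{"type":"string"}},"required":["ticks"],"additionalProperties":false}. ticks is a list of rows, 1 to 8 of them, each of 4 numbers: dx, dy, dz in normalised numbers (1 is 1000 mm), then a turn about the tool's z in normalised numbers (1 is pi/2 rad); each row is the pose to reach, as a shift and turn from the pose commanded when the call began, along the tool's axes at that moment; what a row does not reach only later rows make up. A row lasts 1/8 s, in which the tool goes at most 62.5 mm and 0.188 rad, less where a joint would pass 70% of its speed; a pose out of reach is approached as far as the arm can. aperture is the finger opening in mm, set as the call begins (left out keeps the last). The fingers move at their own pace and stop on an object; force is the grip in N (left out, the last holds). Time passes only in rows, so rows that do not move let the fingers close. The tool returns the time, the measured TCP pose, the force, the opening and the grip force at its end. only (a regular expression) keeps the lines of the reply that match it, lines (a string "A,B") keeps lines A to B, and quiet returns only ok. Shift and turn numbers lie between -1 and 1, and a call with a number outside is refused. Input that does not fit is refused with a message, and nothing moves.
- r.sense(): the state, without advancing time (a new reading comes with each control period).
- r.read_camera(name): name is "scene" or "top" or "wrist"; returns a dict with "img" (400x640x3 uint8, red, green, blue), "depth" (400x640 float32, mm along the optical axis (not along the pixel's ray), 0 where there is no reading), "intrinsics" (3x3 intrinsics, pixels), "k1" (the pictures are not rectified: a ray, as slopes to the right and down, at radius r is drawn at 1 + k1 r^2 times it, then the intrinsics apply), "rvec" (rotation vector, rad) and "tvec" (3), from world to camera coordinates, as OpenCV has them. Camera axes: x right, y down, z forward; pixel columns grow to the right and rows downward; lengths in mm; the calibration is good to about 2 mm. A picture is of the moment at which its call begins.
- r.finish_job(): hands the job in; it is judged then, once.
The state is a dict: "clock": time; "qpos": joint angles; "qd": joint speeds; "tau": joint torques, N m; "position": TCP position; "tcp_rot": TCP orientation; "force": force on the tool from outside, world axes, zero at the start; "torque": the same for the moment, N m; "finger_gap": finger opening in mm; "grip_force": force on a finger pad.
Only numpy, scipy, OpenCV 4.12 (cv2) and the standard library are available. Lean on these libraries where they do the work, as an engineer would, in place of code of your own. Each camera call takes 0.05 s, during which the arm holds its last target. There are 200 camera calls.

## Task

Two alike balances stand on the bench; zero the one that has the shallow petri dish on its pan by lightly pressing its wide bar key at least halfway down with the fingertips, then let the key come up and take the hand clear. Do not shove or lift that balance, press its small round key or touch the dish, and leave the other balance with its cup, the dropper bottle and the reagent jar untouched.

Things in the scene. Friction and masses are not known exactly. Their poses are not given: they have to be found in the camera images.
- balance_a: the balance to zero (petri dish on its pan): loose flat white box with grey top, about 1.5 kg, 180 (x) x 140 (y) x 42 mm; origin centre of underside, x from its front (key) edge to its back. Steel pan 104 mm across, centre x = +0.030, top 52 mm up. In a row at x = -0.066: bar key at y = +0.043, dark display at y = -0.008, small round key at y = -0.047
- bar_key_a_top (a point): centre of the top face of the key to press: white bar, 34 mm along the balance's y by 16 mm along x, standing 11 mm proud of the deck, top 53 mm above the bench
- bar_key_a (a joint): bar key of the dish's balance: 0 = up at rest, grows as it is pressed, 0.007 m = down at its stop; it springs back (1.4 N starts it, 0.7 N more for each mm, about 6 N at the stop)
- round_key_a (a joint): small round key, 16 mm across, 11 mm proud, of the same balance, not to be pressed: 0 = up at rest, grows as it is pressed, 0.007 m = down at its stop; it springs back (1.4 N starts it, 0.7 N more for each mm, about 6 N at the stop)
- balance_b: the other balance, same build and axes, with a specimen cup on its pan; leave alone
- bar_key_b (a joint): bar key of the other balance, not to be pressed; same values
- round_key_b (a joint): round key of the other balance, not to be pressed; same values
- balance_a_pan (a point): centre of the top of the pan of the dish's balance, 52 mm above the bench
- dish: loose shallow round petri dish, 61 mm across, 15 mm high, on the pan of balance_a; origin at the centre of its underside
- cup: loose specimen cup with orange screw lid, 62 mm across, 71 mm high, on the pan of balance_b; origin at the centre of its underside
- dropper: loose brown dropper bottle, 29 mm across, 92 mm high, standing on the bench; origin at the centre of its underside
- jar: loose white reagent jar, 47 mm across, 93 mm high, standing on the bench; origin at the centre of its underside

How it is judged (in metres and radians):
On the way:
1. the fingertips hold the bar key of the dish's balance down (at least 3 of its 7 mm) (value of joint bar_key_a above 0.003 m and contact force between the fingers and balance_a above 0.5 N), for 0.1 s.
At the end, for the whole second after the job is handed in: All four keys are up (within 0.8 mm); the dish's balance is within 12 mm of where it stood with the dish still flat on its pan, at rest; the other balance, cup, dropper bottle and jar are within 6 mm of where they stood (value of joint each of bar_key_a, round_key_a, bar_key_b, round_key_b below 0.0008 m and distance of balance_a from where it was at the start of the episode below 0.012 m and distance of each of balance_b, cup, dropper, jar from where it was at the start of the episode below 0.006 m and horizontal distance between dish and balance_a_pan below 0.035 m and z of dish in the frame of balance_a between 0.048 and 0.056 m and linear speed of each of balance_a, dish below 0.01 m/s); the robot touches nothing.
It fails at once if the dish's balance was pressed hard (over 25 N) (contact force between any of the fingers, the arm and balance_a above 25 N).
It fails at once if the dish's balance was shoved (over 12 mm), tipped or lifted (distance of balance_a from where it was at the start of the episode above 0.012 m or height (world z) of balance_a above 0.008 m or angle between balance_a's own z axis and vertical above 0.06 rad).
It fails at once if a wrong key was pressed (over 1.5 mm) (value of joint any of round_key_a, bar_key_b, round_key_b above 0.0015 m).
It fails at once if the dish, the other balance, the cup, the dropper bottle or the jar was touched (contact force between any of the fingers, the arm and dish above 0.5 N or contact force between any of the fingers, the arm and balance_b above 0.5 N or contact force between any of the fingers, the arm and cup above 0.5 N or contact force between any of the fingers, the arm and dropper above 0.5 N or contact force between any of the fingers, the arm and jar above 0.5 N).
It fails at once if the other balance or a bystander was moved (over 6 mm) (distance of any of balance_b, cup, dropper, jar from where it was at the start of the episode above 0.006 m).
It also fails if it takes over 34 s, if anything falls off the work surface, if the arm or the gripper's body presses on something with over 40 N, if the wrist force passes 120 N, or if a joint passes its speed limit or range.

## Working session

There is one attempt and no reset: what is moved stays moved. The work goes in short steps, Python scripts to look and compute and a tool call to move; the robot and the scene stay as the last step left them, time stands still between calls to the robot, and variables do not carry over. Pictures are saved under pics/ and viewed, at most 10 in all, crops included, and the job is handed in when it is done.

```bash
mkdir -p pics; cat > h.py <<'E'
from cell import r
import cv2, numpy as np
def cam(n):
    c=r.read_camera(n); c['R']=cv2.Rodrigues(np.array(c['rvec'],float))[0]; c['t']=np.array(c['tvec'],float).ravel(); return c
def ray(c,uv):
    K=np.array(c['intrinsics']); d=np.array([(uv[0]-K[0,2])/K[0,0],(uv[1]-K[1,2])/K[1,1]])
    s=d.copy()
    for _ in range(20): s=d/(1+c['k1']*(s@s))
    return s
def plane(c,uv,z):
    s=ray(c,uv); d=c['R'].T@np.array([*s,1]); o=-c['R'].T@c['t']
    return o+d*(z-o[2])/d[2]
def pts(c):
    H,W=c['depth'].shape; v,u=np.mgrid[:H,:W]; K=np.array(c['intrinsics'])
    d=np.stack([(u-K[0,2])/K[0,0],(v-K[1,2])/K[1,1]],-1); s=d.copy()
    for _ in range(20): s=d/(1+c['k1']*(s**2).sum(-1,keepdims=True))
    P=np.concatenate([s,np.ones((H,W,1))],-1)*c['depth'][...,None]
    return (P-c['t'])@c['R']
E
python3 - <<'E'
from h import *
s=r.sense(); print(s['clock'],s['position'],s['tcp_rot'],s['force'])
for n in ('top','scene'):
    c=cam(n); cv2.imwrite(f'pics/{n}0.png',c['img'][...,::-1]); print(n,-c['R'].T@c['t'],c['k1'])
E
ls
```

```text
0.0 [ 156.0948079  -630.16206165  217.49556249] [ 9.92633492e-01  1.21149193e-01 -1.68693592e-04 -1.26299177e-03] [-0.18481027 -0.09592098  0.25124957]
top [-127.87606338 -109.1085663  1669.12245924] -0.0654286235017166
scene [ -87.11001532 -738.56334624 1328.45980184] -0.030025811804172114
cell.py
h.py
pics
```

View pics/top0.png

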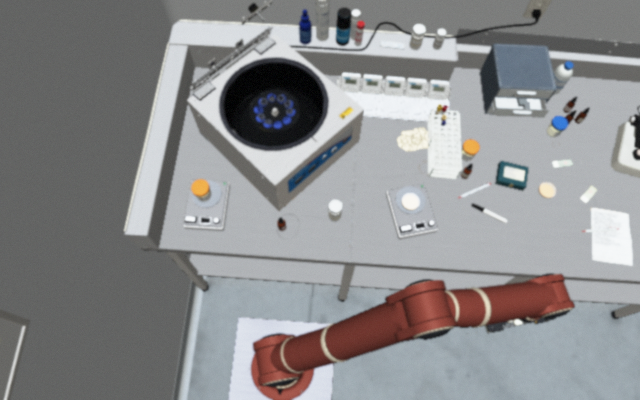

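View pics/scene0.png

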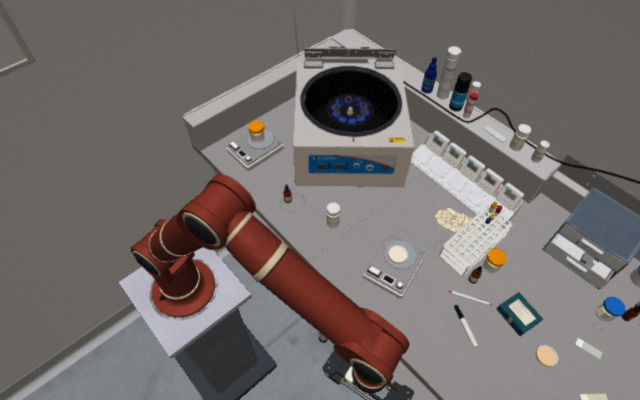

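The top view shows the dish's balance at about (411,210), with its cream dish at (411,201). In the scene view it is at (395,267). The other balance, with the orange-lidded cup, is at top (206,205), and the dropper and jar lie at top (282,223) and (335,209). Next I'll enlarge the target balance.

```bash
python3 - <<'E'
from h import *
a=cv2.imread('pics/top0.png')[175:245,375:450]; b=cv2.imread('pics/scene0.png')[228:303,355:430]
f=lambda i:cv2.resize(i,(600,560) if 0 else (400,400),interpolation=cv2.INTER_CUBIC)
cv2.imwrite('pics/crop.png',np.hstack([f(cv2.imread('pics/top0.png')[175:250,375:450]),f(b)]))
c=cam('top')
for uv in [(411,201),(405,228),(411,210)]: print(plane(c,uv,50))
E
```

```text
[ 582.82799059 -396.19863531   50.        ]
[ 481.42763198 -375.77790391   50.        ]
[ 549.03209516 -396.19138699   50.        ]
```

View pics/crop.png

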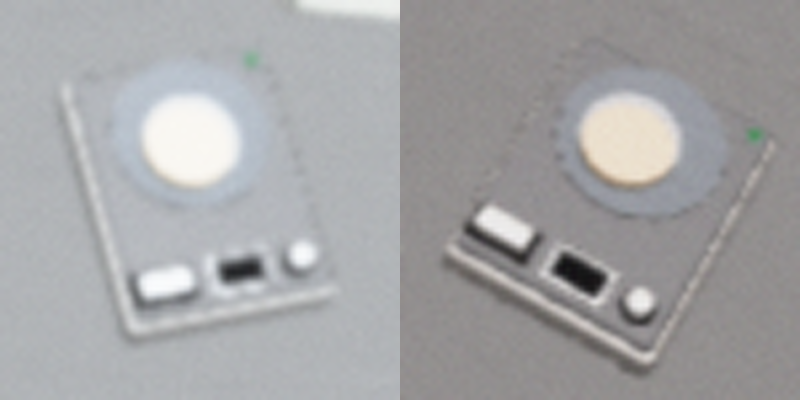

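The crop shows the white bar key at about top (406,228) and scene (374.5,270.5), the display in the middle and the round key on the right. The front edge faces the robot.

```bash
python3 - <<'E'
from h import *
def cent(c,u,v,w=6,hh=5,thr=0.6):
    g=c['img'].min(-1).astype(float)[v-hh:v+hh+1,u-w:u+w+1]
    lo,hi=np.percentile(g,50),g.max(); m=(g>lo+thr*(hi-lo)).astype(np.uint8)
    n,l,st,ce=cv2.connectedComponentsWithStats(m); k=l[hh,w]
    q=np.where(l==k,g,0) if k else g*0
    vv,uu=np.mgrid[v-hh:v+hh+1,u-w:u+w+1]
    return (uu*q).sum()/q.sum(),(vv*q).sum()/q.sum(),(l==k).sum()
for n,b,k in (('top',(406,228),(431,223)),('scene',(374,270),(399,284))):
    c=cam(n)
    p=cent(c,*b); q=cent(c,*k,4,4,.5)
    B=plane(c,p,53);Q=plane(c,q,53)
    print(n,p,q,B,Q,'yaw',np.degrees(np.arctan2(-(B-Q)[0],(B-Q)[1])),np.linalg.norm(B-Q))
s=r.sense()
from scipy.spatial.transform import Rotation as R
M=R.from_quat(s['tcp_rot']).as_matrix();print(M.round(3))
# scene depth around
c=cam('top');P=pts(c)[170:240,370:450].reshape(-1,3);print(np.percentile(P[:,2],[5,50,90,99]))
E
```

```text
top (np.float64(406.00963712076145), np.float64(227.21011302795955), np.int64(35)) (np.float64(431.4867064568638), np.float64(222.01003798155182), np.int64(16)) [ 483.40072891 -378.70261297   53.        ] [ 508.5643276  -465.82354585   53.        ] yaw 16.110583012747668 90.68221238989742
scene (np.float64(374.13206615650455), np.float64(269.892742532708), np.int64(36)) (np.float64(399.512787309809), np.float64(283.7287147944319), np.int64(14)) [ 480.6087134  -378.31941683   53.        ] [ 505.48694147 -464.21940267   53.        ] yaw 16.151996155449588 89.43004975795336
[[ 0.971  0.241 -0.   ]
 [ 0.241 -0.971  0.001]
 [-0.    -0.001 -1.   ]]
[-4.4656672   5.07502065 52.1353491  71.12343883]
```

Both views agree that the key's top centre is near (482, -378.5), with a balance yaw of 16.1°. I'll approach above it with the fingers shut.

The rows are not in the units I measure in: shifts go in shares of 1000 mm and turns go in shares of pi/2 rad. I convert before sending: 377 mm / 1000 = 0.377, 335 mm / 1000 = 0.335, -0.04 rad / 1.5708 = -0.0255.

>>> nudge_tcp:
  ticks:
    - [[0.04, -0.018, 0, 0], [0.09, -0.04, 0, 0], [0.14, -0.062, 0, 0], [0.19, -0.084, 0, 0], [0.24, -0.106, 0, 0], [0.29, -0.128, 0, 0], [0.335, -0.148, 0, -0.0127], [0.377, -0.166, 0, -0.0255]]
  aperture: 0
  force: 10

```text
refused: ticks[0]: the value is too long (schema: maxItems 4). Nothing was moved.
```

Nothing moved. I misread the format; it is a list of rows, each a list of 4 numbers. Resending.

>>> nudge_tcp:
  ticks:
    - [0.04, -0.018, 0, 0]
    - [0.09, -0.04, 0, 0]
    - [0.14, -0.062, 0, 0]
    - [0.19, -0.084, 0, 0]
    - [0.24, -0.106, 0, 0]
    - [0.29, -0.128, 0, 0]
    - [0.335, -0.148, 0, -0.0127]
    - [0.377, -0.166, 0, -0.0255]
  aperture: 0
  force: 10

```text
clock: 1.3
position: [483.8, -377.6, 218.8]
tcp_rot: [0.99, 0.142, 0.0, -0.0]
force: [0.3, -0.5, 0.1]
finger_gap: 17.2
grip_force: 0.0
```

>>> nudge_tcp:
  ticks:
    - [0, 0, 0.02, 0]
    - [0, 0, 0.05, 0]
    - [0, 0, 0.08, 0]
    - [0, 0, 0.08, 0]
    - [0, 0, 0.08, 0]

```text
clock: 1.92
position: [483.0, -379.7, 139.8]
tcp_rot: [0.99, 0.141, 0.001, 0.001]
force: [0.1, -0.3, 0.6]
finger_gap: 0.7
grip_force: 0.0
```

```bash
python3 - <<'E'
from h import *
from scipy.spatial.transform import Rotation as R
s=r.sense();M=R.from_quat(s['tcp_rot']).as_matrix();print(M.round(3),s['position'],s['force'],s['finger_gap'])
print('move tool',M.T@(np.array([482,-378.5,53])-s['position']))
c=cam('wrist');cv2.imwrite('pics/w1.png',c['img'][...,::-1])
a=cam('scene')['img'][200:320,320:440,::-1];b=cam('top')['img'][170:260,360:450,::-1]
cv2.imwrite('pics/s1.png',np.hstack([cv2.resize(x,(400,400),interpolation=cv2.INTER_CUBIC) for x in (a,b)]))
E
```

```text
[[ 0.96   0.279  0.002]
 [ 0.279 -0.96  -0.001]
 [ 0.001  0.002 -1.   ]] [ 483.02207053 -379.6568168   139.78182036] [ 0.07122984 -0.34089185  0.63468119] 0.6886149830845709
move tool [-0.77308502 -1.52677117 86.77867542]
```

View pics/w1.png

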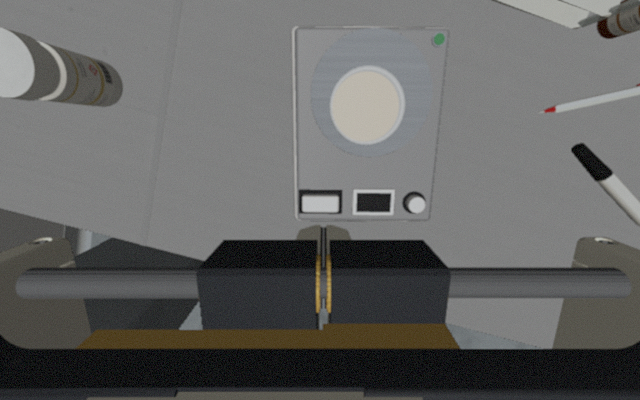

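View pics/s1.png

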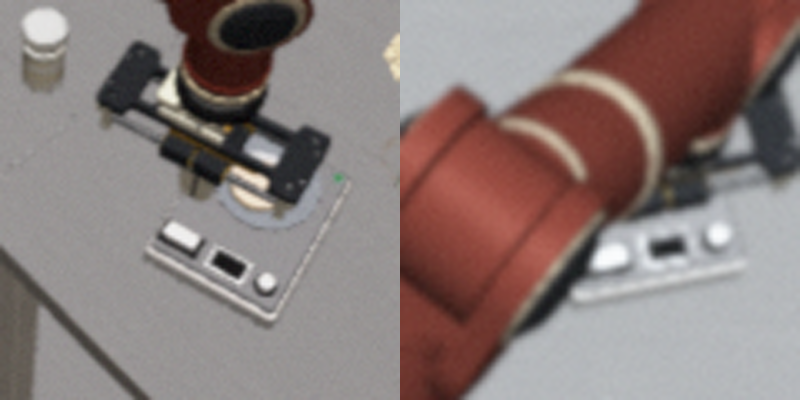

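The wrist view shows the bar key at (320,203), square to the fingers and in line with them at column 323, and the round key at (414,203). I'll cross-check the key position from this camera.

```bash
python3 - <<'E'
from h import *
c=cam('wrist');g=c['img'].min(-1)[188:218,296:346]
n,l,st,ce=cv2.connectedComponentsWithStats((g>190).astype(np.uint8))
print(st,ce)
k=1+st[1:,4].argmax();uv=ce[k]+[296,188]
B=plane(c,uv,53);print(uv,B,plane(c,(414,203),53))
s=r.sense();print(s['position'],'wrist xy tool', B-s['position'])
E
```

```text
[[   0    0   50   30 1497]
 [  20   19    1    1    1]
 [  16   21    1    1    1]
 [  38   21    1    1    1]] [[24.499666   14.48830995]
 [20.         19.        ]
 [16.         21.        ]
 [38.         21.        ]]
[316. 207.] [ 477.6383021  -374.44923703   53.        ] [ 506.5791474  -460.75322205   53.        ]
[ 482.96805392 -379.61307128  140.04352065] wrist xy tool [ -5.32975182   5.16383425 -87.04352065]
```

The wrist view gives about (482.5,-377), which agrees. I'll descend to just above the key.

Converted, 80 mm / 1000 = 0.08, 72 mm / 1000 = 0.072.

>>> nudge_tcp:
  ticks:
    - [0, -0.001, 0.03, 0]
    - [0, -0.002, 0.06, 0]
    - [0, -0.002, 0.072, 0]
    - [0, -0.002, 0.08, 0]
    - [0, -0.002, 0.08, 0]
    - [0, -0.002, 0.08, 0]

```text
clock: 2.88
position: [482.4, -377.7, 59.7]
tcp_rot: [0.99, 0.141, 0.001, 0.001]
force: [0.5, -0.2, 0.5]
finger_gap: 0.9
grip_force: 0.0
```

```bash
python3 - <<'E'
from h import *
c=cam('wrist');a=c['img'][130:400,180:500,::-1]
cv2.imwrite('pics/w2.png',cv2.resize(a,(640,540)))
for _ in range(3): print(r.sense()['position'],r.sense()['force'])
E
```

```text
[ 482.33826528 -377.67032212   59.64944302] [-0.27626441  0.22584081  0.24289994]
[ 482.33826528 -377.67032212   59.64944302] [-0.27626441  0.22584081  0.24289994]
[ 482.33826528 -377.67032212   59.64944302] [-0.27626441  0.22584081  0.24289994]
```

View pics/w2.png

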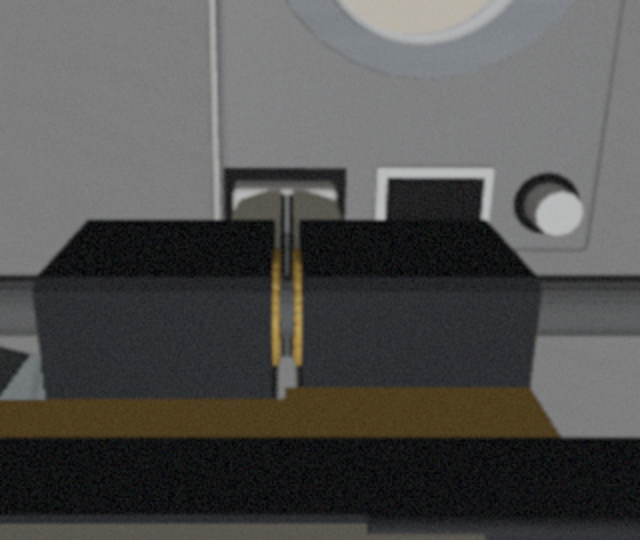

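The shut fingertips are centred on the white key, which peeks out evenly either side of column 287. Now I'll press gently.

Converted, 9 mm / 1000 = 0.009, 8 mm / 1000 = 0.008.

>>> nudge_tcp:
  ticks:
    - [0, 0, 0.003, 0]
    - [0, 0, 0.005, 0]
    - [0, 0, 0.007, 0]
    - [0, 0, 0.008, 0]
    - [0, 0, 0.009, 0]
    - [0, 0, 0.009, 0]
    - [0, 0, 0.009, 0]

```text
clock: 3.8
position: [481.8, -377.2, 49.9]
tcp_rot: [0.99, 0.141, 0.0, 0.0]
force: [-1.4, 0.9, 4.5]
finger_gap: 0.3
grip_force: 1.9
```

Converted, 1 mm / 1000 = 0.001, 0.5 mm / 1000 = 0.0005.

>>> nudge_tcp:
  ticks:
    - [0, 0, 0.0005, 0]
    - [0, 0, 0.001, 0]
    - [0, 0, 0.001, 0]
    - [0, 0, 0.001, 0]

```text
clock: 4.3
position: [481.8, -377.2, 48.7]
tcp_rot: [0.99, 0.141, 0.0, -0.0]
force: [-1.6, 0.3, 4.2]
finger_gap: 0.2
grip_force: 2.3
```

>>> nudge_tcp:
  ticks:
    - [0, 0, -0.003, 0]
    - [0, 0, -0.008, 0]
    - [0, 0, -0.02, 0]
    - [0, 0, -0.05, 0]
    - [0, 0, -0.09, 0]
    - [0, 0, -0.13, 0]
    - [0, 0, -0.13, 0]

```text
clock: 5.18
position: [483.8, -378.7, 182.9]
tcp_rot: [0.99, 0.141, 0.003, 0.003]
force: [0.1, 0.0, -0.4]
finger_gap: 0.4
grip_force: 0.0
```

>>> nudge_tcp:
  ticks:
    - [-0.05, 0, -0.03, 0]
    - [-0.1, 0, -0.03, 0]
    - [-0.13, 0, -0.03, 0]
    - [-0.13, 0, -0.03, 0]
    - [-0.13, 0, -0.03, 0]

```text
clock: 5.8
position: [358.1, -412.6, 208.2]
tcp_rot: [0.99, 0.142, 0.0, -0.001]
force: [-0.5, 0.9, -0.0]
finger_gap: 0.4
grip_force: 0.0
```

```bash
python3 - <<'E'
from h import *
s=r.sense();print(s['clock'],s['position'],s['force'])
c=cam('scene');cv2.imwrite('pics/s2.png',np.hstack([cv2.resize(x,(400,400),interpolation=cv2.INTER_CUBIC) for x in (c['img'][228:303,355:430,::-1],cam('top')['img'][175:250,375:450,::-1])]))
E
```

```text
5.8 [ 358.0511763  -412.60929139  208.20446972] [-0.45897607  0.90421052 -0.037447  ]
```

View pics/s2.png

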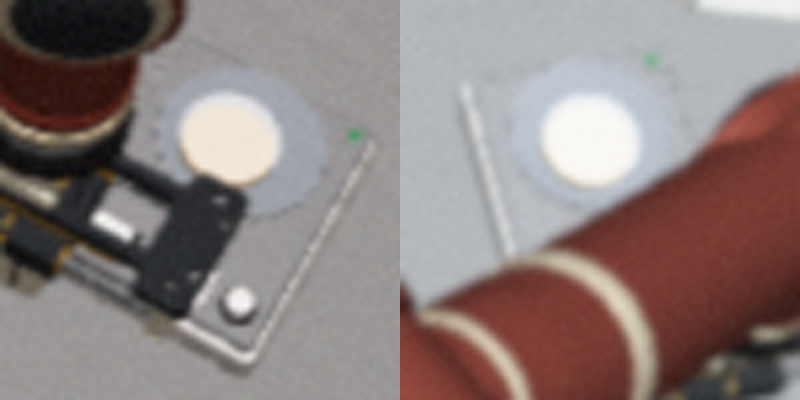

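The balance, pan and dish are where they were: the green dot and front corner have the same pixels as before. The press read about 4.3 N and 4.3 mm. That is above 3 mm but not by a wide margin, so I'll repeat it slightly deeper while there is time.

Converted, 130 mm / 1000 = 0.13, 100 mm / 1000 = 0.1.

>>> nudge_tcp:
  ticks:
    - [0.05, 0, 0, 0]
    - [0.1, 0, 0.015, 0]
    - [0.13, 0, 0.03, 0]
    - [0.13, 0, 0.03, 0]
    - [0.13, 0, 0.03, 0]

```text
clock: 6.52
position: [481.2, -377.5, 178.6]
tcp_rot: [0.99, 0.141, -0.001, 0.0]
force: [0.1, -0.2, 0.4]
finger_gap: 0.2
grip_force: 0.0
```

>>> nudge_tcp:
  ticks:
    - [0, 0, 0.05, 0]
    - [0, 0, 0.09, 0]
    - [0, 0, 0.11, 0]
    - [0, 0, 0.119, 0]
    - [0, 0, 0.119, 0]
    - [0, 0, 0.119, 0]

```text
clock: 7.28
position: [482.3, -378.1, 61.1]
tcp_rot: [0.99, 0.141, 0.001, 0.001]
force: [-0.3, 0.2, 0.3]
finger_gap: 1.0
grip_force: 0.0
```

>>> nudge_tcp:
  ticks:
    - [0, 0, 0.003, 0]
    - [0, 0, 0.006, 0]
    - [0, 0, 0.009, 0]
    - [0, 0, 0.011, 0]
    - [0, 0, 0.0125, 0]
    - [0, 0, 0.013, 0]
    - [0, 0, 0.013, 0]
    - [0, 0, 0.013, 0]

```text
clock: 8.28
position: [482.0, -377.3, 47.2]
tcp_rot: [0.99, 0.141, 0.0, 0.0]
force: [-0.8, 0.6, 4.8]
finger_gap: 0.5
grip_force: 2.8
```

Converted, -132 mm / 1000 = -0.132, -90 mm / 1000 = -0.09.

>>> nudge_tcp:
  ticks:
    - [0, 0, -0.003, 0]
    - [0, 0, -0.008, 0]
    - [0, 0, -0.02, 0]
    - [0, 0, -0.05, 0]
    - [0, 0, -0.09, 0]
    - [0, 0, -0.132, 0]
    - [0, 0, -0.132, 0]

```text
clock: 9.15
position: [483.7, -378.6, 182.8]
tcp_rot: [0.99, 0.141, 0.003, 0.003]
force: [-0.4, 0.6, -0.1]
finger_gap: 0.7
grip_force: 0.0
```

>>> nudge_tcp:
  ticks:
    - [-0.05, 0.03, -0.03, 0]
    - [-0.1, 0.06, -0.05, 0]
    - [-0.15, 0.09, -0.05, 0]
    - [-0.19, 0.12, -0.05, 0]
    - [-0.22, 0.14, -0.05, 0]
    - [-0.22, 0.14, -0.05, 0]
    - [-0.22, 0.14, -0.05, 0]
    - [-0.22, 0.14, -0.05, 0]

```text
clock: 10.15
position: [311.5, -571.3, 228.4]
tcp_rot: [0.99, 0.143, 0.001, -0.001]
force: [1.0, -0.1, 0.3]
finger_gap: 0.6
grip_force: 0.0
```

```bash
python3 - <<'E'
from h import *
cv2.imwrite('pics/s3.png',np.hstack([cv2.resize(x,(400,400),interpolation=cv2.INTER_CUBIC) for x in (cam('scene')['img'][228:303,355:430,::-1],cam('top')['img'][175:250,375:450,::-1])]))
E
```

```text
(no output)
```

View pics/s3.png

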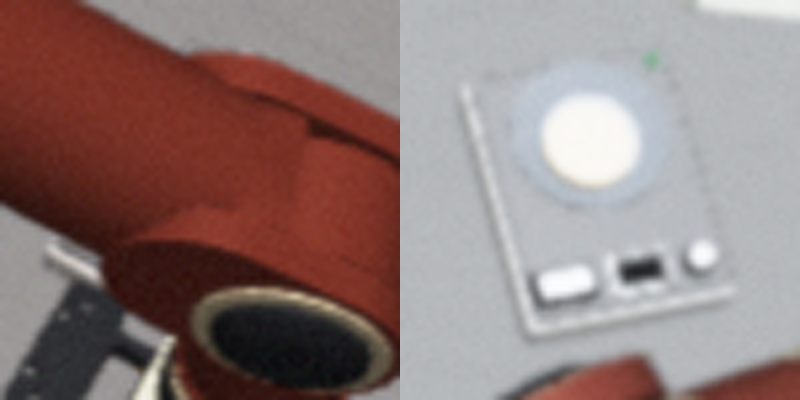

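The top view shows the balance, dish and raised keys just as at the start (bar key at crop (567,283)), with the hand clear.

```bash
python3 -c "
from cell import r
print(r.finish_job())"
```

```text
the job is handed in; nothing more can be done
None
```

The dish's balance had its bar key pressed twice, by about 4 mm and 5.5 mm at under 5 N; the last picture shows the key up, the balance and dish unmoved and the hand clear, and the job is handed in (no verdict was returned).

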